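Clamp a heat sink in the thermal test jig to the ratchet's set torque

ROBOT

A 7-joint arm with a two-finger parallel gripper is mounted at the origin on the work surface. World frame = base frame: x ahead of the robot, y to its left, z up, the work surface at z = 0. Lengths are in m, angles in rad, forces in N, time in s.
With the tool pointing down it reaches from about 0.425 to 0.925 m from the base axis. Payload 6.8 kg.
Tool frame: the origin (TCP) lies on the centre line of the jaws, within the pads' length; the fingertips stand 19 mm ahead of it and the grasp point (between the pads) is the TCP (bot.tcp_to_tips is the distance from the TCP to the fingertips, in m); x points along the fingers, y is the direction in which the jaws open and shut, and the axes are right-handed (so a half turn about x gives the same grasp; the last joint's range is limited). The gripper opens to 85 mm and grips with 20 to 120 N. Pads are 22 mm wide; open, the fingers measure 114 mm over their backs; the gripper's body (76 mm by 85 mm) begins 54 mm behind the grasp point. The pads swing forward as they close: fully open they stand 13 mm farther back than shut.
Start: joints at [-1.264, 0.477, 0.022, 1.555, -0.011, 1.109, -0.083], TCP at [0.272, 0.618, 0.25] pointing down, gripper open.
Joint ranges: [-2.96, 2.96], [-0.34, 2.1], [-1.41, 1.46], [0.24, 2.44], [-1.37, 4.51], [0.17, 1.92], [-2.96, 2.96]. Speed limits (rad/s): [2.39, 2.39, 3.14, 3.14, 3.14, 3.14, 3.14].

INTERFACE

Orientations are given as a unit quaternion [w, x, y, z].
In Python, from station import status, eyes, bot gives the robot as it stands.
- The arm moves only by the tool apply_moves, never from a script. Its arguments are lists of equal length, an entry for each row: "travel": the shift along the tool's x, y, z in cm, a list of three; "turn": the turn, a rotation vector about the tool's x, y, z in rad, a list of three; "grip": the closure, from 0 (fully open) to 1 (shut). In form: {"travel": [[tx, ty, tz], ...], "turn": [[wx, wy, wz], ...], "grip": [grip, ...]}. A call has 1 to 8 rows; each row shifts and turns the pose as measured when the row begins, along the tool's axes as they then stand; what a row does not reach is not made up. A row lasts 1/12 s, in which the tool goes at most 41.7 mm and 7.16 degrees, less where a joint would pass 70% of its speed; a pose out of reach is approached as far as the arm can. A call is refused whole if a number of a shift passes 4.17 or a number of a turn 0.125, either way. A call with a gripper value outside its range is refused whole. The fingers move at their own pace and stop on an object; "newtons" is the grip in N (left out, the last holds). Time passes only in rows, so rows that do not move let the fingers close. It gives the time, the measured TCP pose, the force and the opening at its end, in the units of the state.
- status.get_obs(): the state, without advancing time (a new reading comes with each control period).
- eyes.read_camera(name): name is "scene" or "top"; returns the picture (480x640x3 uint8, red, green, blue); there is no depth.
- eyes.calibration(name): a dict with "intrinsics" (3x3 intrinsics, pixels), "xyz" and "attitude" of the camera in the world. Camera axes: x right, y down, z forward; pixel columns grow to the right and rows downward; lengths in m; the calibration is good to about 2 mm. A picture is of the moment at which its call begins. calibration takes no time and is no camera call.
- bot.hand_in(): hands the job in, once; it reports no verdict.
Trained networks look in the newest picture that a camera, given by its name, has taken for a name from the list of things; names that differ only in an ending like _2 or _b are one class to them, and where a whole thing is asked for, a point or a joint stands for the part that bears it (a point fixed in the world has none). Each returns a list of dicts, best first, with "score" (0 to 1); they miss things now and then, are a little off and sometimes report something else, mostly with a low value. They report only what shows in the picture. A call takes as long as a camera call. They do not tell look-alikes from the thing itself.
- eyes.masks_of(thing, camera): "region" (480x640 bool, what is visible of it) and "rect" ([left, top, right, bottom] in pixels, round what is visible of it).
The state is a dict: "t": time; "q": joint angles; "joint_vel": joint speeds; "joint_torque": joint torques, N m; "eef_pos": TCP position; "tool_rot": TCP orientation; "contact_force": force on the tool from outside, world axes, zero at the start; "torque": the same for the moment, N m; "gripper_width": opening from 0.0 (shut) to 1.0 (fully open).
Only numpy, scipy, OpenCV 4.12 (cv2) and the standard library are available. Lean on these libraries where they do the work, as an engineer would, in place of code of your own. Each camera call takes 0.05 s, during which the arm holds its last target. There are 200 camera calls.

TASK

Stand the aluminium heat sink on the bed of the test jig, between the guide rails, with its copper face towards the heater block. Then turn the red ratchet knob clockwise until the jaw clamps the sink against the heater and the ratchet slips: let it click once to three times and no more. Do not ram or drop the sink into the jig, and leave the other things on the bench where they are.

Things in the scene. Friction and masses are not known exactly. Their poses are not given: they have to be found in the camera images.
- sink: the work piece: loose aluminium heat sink, 34 (x) x 36 (y) x 40 (z) mm, about 80 g. Origin at the centre of its underside, z up. Its +y face is a flat copper-coloured plate; five 3 mm upright fins run back from it to -y, tips 18 mm behind the origin. Grip it from above on the outer fins' faces (x = +/-17 mm)
- sink_face (a point): centre of the heat sink's copper face (34 x 40 mm): 18 mm to +y and 20 mm up from its origin; axes as the sink's
- jig: test jig fixed to the bench; base plate 110 (x) x 230 (y) x 12 (z) mm, origin at the centre of its underside, z up. Orange heater block (56 mm wide, top at z = 58 mm): its copper face is at y = +45 mm and looks to -y. Grey gear housing 60 x 64 mm round x = 0, y = -78 mm, top at z = 50 mm, carries the knob
- bed_spot (a point): on the bed (the plate's top), where the centre of the sink's underside is once clamped: x = 0, y = +27, z = 12 mm in the jig's frame, axes as the jig's. Two dark guide rails along y flank it, 6 mm high, 6 mm thick, inner faces at x = +/-18.5 mm, from 32 mm behind it (-y) to 18 mm ahead: the sink has 1.5 mm to spare each side
- jaw: steel jaw 30 mm wide, 12 mm thick, at z = 14 to 44 mm of the jig, on a carriage that slides along the jig's +y. Origin on its +y face, level with the bed; axes as the jig's. 44 to 52 mm from the heater at the start; it moves 6 mm per rad of knob turn and pushes the sink along. It is sprung (8 N per mm): clamped, it gives some 3 mm. A brake keeps the carriage where it is left
- knob_grip (a point): on the upright axis of the ratchet knob: x = 0, y = -78, z = 86 mm in the jig's frame; its x runs along the knob's bar. The red bar is 46 mm long (x), 14 mm thick (y), 22 mm below to 18 mm above this point, white mark to +x; below it a black disc 48 mm across. Pinch the bar across its thickness from above; clockwise from above closes the jaw
- ratchet (a joint): how far the knob has slipped clockwise on its drive, rad: 0 at the start, 0.52 per click, unchanged while knob and jaw move together. Turning the drive alone takes about 0.15 N m; from where the jaw has the sink against the heater this climbs over about 0.5 rad to 0.28 N m and the ratchet slips; the torque then dips to 0.2 and peaks again once per click
- board: bystander: small black module with a grey can and a copper post, 60 x 45 x 34 mm
- boxlet: bystander: blue plastic box with a white panel, 55 x 45 x 30 mm
- meter: bystander: yellow hand multimeter, 180 x 85 x 46 mm
- spool: bystander: grey spool, 56 mm across, 46 mm high
- driver: bystander: screwdriver with an orange handle
- mouse: bystander: white computer mouse, 105 x 60 x 28 mm
There are look-alikes about, which are no part of the job. There is more than one size of the sink; the job needs the middle-sized.

How it is judged:
By the outcome, as a careful person would: the job done as asked, in the order asked, and still so for the second after the job is handed in, with the robot touching nothing.
It also fails if it takes over 72 s, if anything falls off the work surface, if the arm or the gripper's body presses on something with over 40 N, if the wrist force passes 120 N, or if a joint passes its speed limit or range.

## Working session

There is one attempt and no reset: what is moved stays moved. The work goes in short steps, Python scripts to look and compute and a tool call to move; the robot and the scene stay as the last step left them, time stands still between calls to the robot, and variables do not carry over. Pictures are saved under pics/ and viewed, about 8 in all and at most 12, crops included, and the job is handed in when it is done.

Besides the shell and the picture viewer there is one more tool, called in YAML: its name, and indented under it one key for each argument. apply_moves: Moves the arm, as the interface text tells. Its arguments: {"type":"object","properties":{"travel":{"type":"array"},"turn":{"type":"array"},"grip":{"type":"array"},"newtons":{"type":"number"}},"required":["travel","turn","grip"]}

```bash
mkdir -p pics; ls; python3 - <<'E'
from station import status, eyes, bot
import cv2, numpy as np
o=status.get_obs(); print({k:np.round(v,3).tolist() for k,v in o.items()}); print(bot.tcp_to_tips)
for c in ("scene","top"):
    im=eyes.read_camera(c); cv2.imwrite(f"pics/{c}0.png",im[:,:,::-1])
    k=eyes.calibration(c); print(c,{a:np.round(b,4).tolist() for a,b in k.items()})
    for th in ("sink","jig","jaw","knob_grip"):
        for d in eyes.masks_of(th,c)[:4]: 
            m=d["region"]; ys,xs=np.nonzero(m); print(th,round(d["score"],2),d["rect"],m.sum(),xs.mean().round(1),ys.mean().round(1))
E
```

```text
pics
{'t': 0.0, 'q': [-1.264, 0.478, 0.022, 1.556, -0.012, 1.109, -0.083], 'joint_vel': [-0.0, 0.002, -0.001, -0.0, -0.001, -0.001, -0.0], 'joint_torque': [0.0, -59.645, 1.608, -28.119, 0.012, 0.009, -0.0], 'eef_pos': [0.272, 0.617, 0.249], 'tool_rot': [0.692, 0.145, 0.692, -0.146], 'contact_force': [0.953, -0.338, -0.288], 'torque': [0.006, 0.026, 0.004], 'gripper_width': 1.001}
0.019
scene {'intrinsics': [[591.0662, 0.0, 326.0775], [0.0, 591.0662, 239.6849], [0.0, 0.0, 1.0]], 'xyz': [1.0866, -0.596, 1.177], 'attitude': [-0.2946, 0.8729, 0.3697, -0.1207]}
sink 0.88 [323.0, 329.5, 353.3, 366.7] 881 338.5 346.6
sink 0.67 [278.8, 334.9, 302.3, 359.1] 404 289.0 346.4
sink 0.56 [302.3, 313.2, 317.2, 329.4] 182 309.1 322.0
jig 0.59 [365.8, 203.8, 444.3, 284.1] 3501 404.3 245.7
jig 0.47 [277.7, 333.9, 300.8, 360.8] 412 289.3 346.6
jaw 0.64 [396.7, 235.2, 413.2, 245.5] 80 404.4 239.4
knob_grip 0.22 [249.6, 271.5, 272.5, 294.8] 409 261.8 282.1
top {'intrinsics': [[532.1837, 0.0, 319.5011], [0.0, 532.1837, 241.8754], [0.0, 0.0, 1.0]], 'xyz': [0.2157, -0.0239, 1.5107], 'attitude': [-0.0736, 0.7189, -0.6874, 0.0722]}
sink 0.71 [367.6, 176.5, 385.2, 195.3] 365 374.6 186.2
sink 0.52 [370.1, 214.1, 377.6, 223.9] 74 372.4 219.3
sink 0.19 [127.6, 258.9, 193.3, 317.7] 2047 161.8 286.3
jig 0.55 [219.4, 188.7, 300.9, 241.9] 2862 260.9 215.3
knob_grip 0.6 [280.1, 193.5, 296.7, 209.9] 235 285.9 202.2
```

View pics/top0.png

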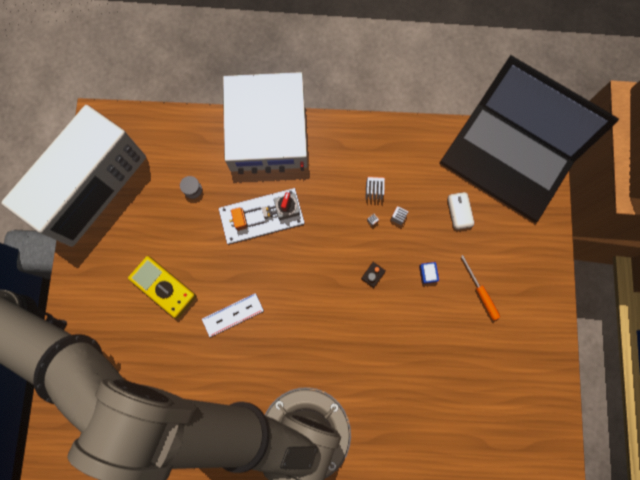

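View pics/scene0.png

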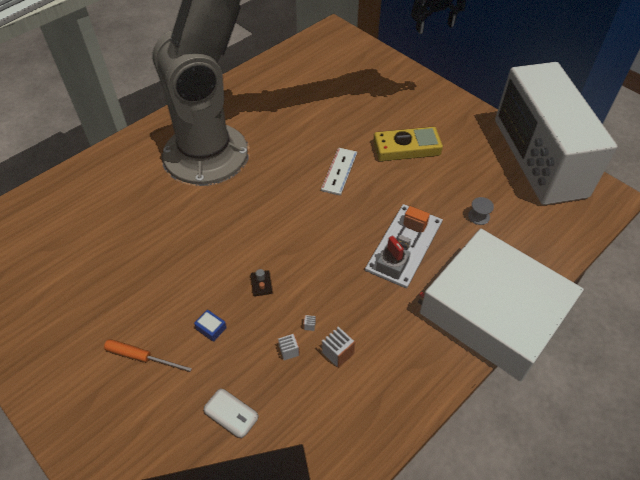

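The top picture shows the sinks at (375,188) large, (400,215) middle and (373,221) small, and the jig at (261,215). In the scene picture the middle sink is at (289,346) and the jig at (404,245). Next I'll take enlarged crops and make a first geometric estimate.

```bash
cat > h.py <<'E'
import numpy as np, cv2
from scipy.spatial.transform import Rotation as R
from station import status, eyes, bot
def cam(c):
    k=eyes.calibration(c); q=k["attitude"]; return np.array(k["intrinsics"]),np.array(k["xyz"]),R.from_quat([q[1],q[2],q[3],q[0]]).as_matrix()
C={c:cam(c) for c in("scene","top")}
def proj(c,P):
    K,t,M=C[c]; p=(np.atleast_2d(P)-t)@M; p=p@K.T; return p[:,:2]/p[:,2:]
def ray(c,uv,z):
    K,t,M=C[c]; d=M@np.linalg.inv(K)@[uv[0],uv[1],1]; return t+d*(z-t[2])/d[2]
def world(pose,P):
    x,y,a=pose; P=np.atleast_2d(P).astype(float); c,s=np.cos(a),np.sin(a)
    return np.c_[x+c*P[:,0]-s*P[:,1],y+s*P[:,0]+c*P[:,1],P[:,2]]
def crop(im,x,y,w,h,s): return cv2.resize(im[y:y+h,x:x+w],None,fx=s,fy=s,interpolation=cv2.INTER_CUBIC)
E
python3 - <<'E'
from h import *
s=cv2.imread("pics/scene0.png");t=cv2.imread("pics/top0.png")
a=np.hstack([crop(s,355,195,100,100,4),crop(t,210,165,100,100,4)])
b=np.hstack([crop(s,269,329,40,20+0,10),crop(t,380,205,40,20,10)])
cv2.imwrite("pics/c1.png",np.vstack([a,b]))
print(ray("scene",(289,346),.02),ray("top",(400,215),.02)); print(ray("scene",(404,245),.012),ray("top",(261,215),.012))
for n in ("orange",): print(ray("top",(238,217),.058),ray("top",(287,203),.104), ray("scene",(396,244),.1))
E
```

```text
[ 0.61549702 -0.23768034  0.02      ] [ 0.61794695 -0.24307806  0.02      ]
[0.6049903  0.15172783 0.012     ] [0.60183724 0.15960413 0.012     ]
[0.58125735 0.21825072 0.058     ] [0.61526858 0.07941072 0.104     ] [0.62685317 0.0842601  0.1       ]
```

View pics/c1.png

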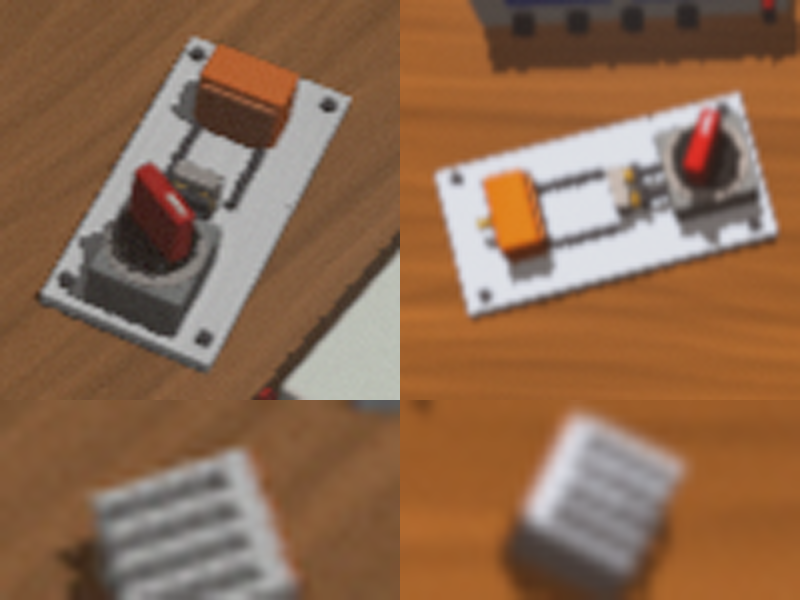

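Jig +y points along world +y (yaw about +15°). The middle sink's copper plate looks towards world (+0.43, +0.9), so its yaw is about -25°. I'll fit the poses from corners and overlay them.

```bash
cat > fit.py <<'E'
from h import *
from scipy.optimize import least_squares
S=lambda l:np.array(l)/4+[355,195]-.4
T=lambda l:(np.array(l)-[400,0])/4+[210,165]-.4
cs=np.array([[-55,115,12],[55,115,12],[55,-115,12],[-55,-115,12]])/1e3
uvS=S([(192,38),(350,97),(208,370),(42,297)]); uvT=T([(473,317),(437,172),(740,93),(777,238)])
f=lambda p,which:np.concatenate([(proj(c,world(p,cs))-u).ravel() for c,u in which])
for w in ([("scene",uvS)],[("top",uvT)],[("scene",uvS),("top",uvT)]):
    r=least_squares(f,[.6,.155,.26],args=(w,)); print("jig",r.x.round(4),np.abs(r.fun).max().round(2))
jig=r.x
E
python3 - <<'E'
from fit import *
# sink silhouette by gray (low saturation) in both views
s=cv2.imread("pics/scene0.png");t=cv2.imread("pics/top0.png")
guess=(.617,-.241,np.deg2rad(-25))
box=np.array([[x,y,z] for z in(0,40) for x,y in((-17,-18),(17,-18),(17,18),(-17,18))])/1e3
def draw(im,c,x,y,sc,w,h):
    o=crop(im,x,y,w,h,sc); p=((proj(c,world(guess,box))-[x,y]+.5)*sc).astype(int)
    o2=o.copy()
    cv2.polylines(o2,[p[4:]],True,(0,255,0),1); cv2.polylines(o2,[p[:4]],True,(255,0,0),1); cv2.line(o2,tuple(p[6]),tuple(p[7]),(0,0,255),2)
    return np.vstack([o,o2])
cv2.imwrite("pics/c2.png",np.hstack([draw(s,"scene",272,327,10,36,30),draw(t,"top",384,202,10,36,30)]))
E
```

```text
jig [0.6025 0.157  0.3186] 0.58
jig [0.5998 0.1583 0.3083] 0.73
jig [0.6013 0.1578 0.3146] 1.41
```

View pics/c2.png

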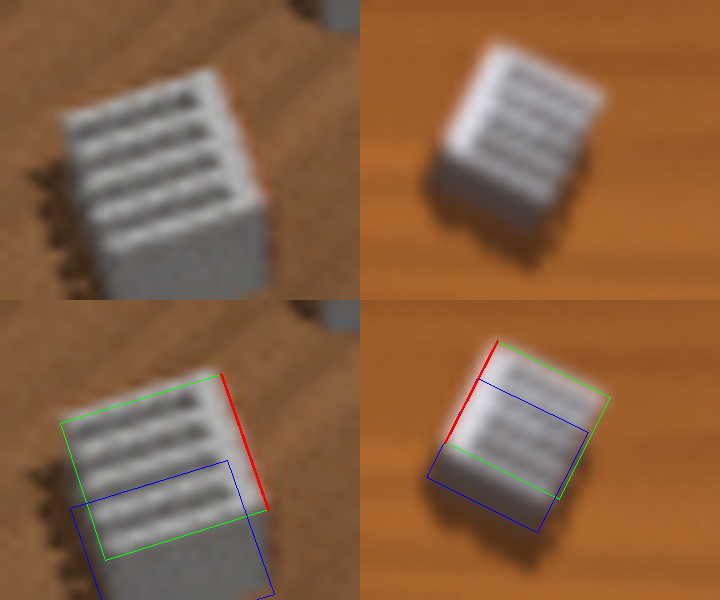

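```bash
cat >> fit.py <<'E'
S2=lambda l:np.array(l)/10+[272,327]-.5
T2=lambda l:(np.array(l)-[360,0])/10+[384,202]-.5
st=np.array([[-17,-18,40],[17,-18,40],[17,18,40],[-17,18,40]])/1e3
us=S2([(105,250),(62,118),(215,68),(268,200)]); ut=T2([(553,202),(606,97),(495,42),(443,148)])
g=lambda p,which:np.concatenate([(proj(c,world(p,st))-u).ravel() for c,u in which])
for w in ([("scene",us)],[("top",ut)],[("scene",us),("top",ut)]):
    r=least_squares(g,[.617,-.24,-.43],args=(w,)); print("sink",r.x.round(4),np.abs(r.fun).max().round(2))
sink=r.x
E
cat > tool.py <<'E'
from h import *
def tool():
    o=status.get_obs(); q=o["tool_rot"]; M=R.from_quat([q[1],q[2],q[3],q[0]]).as_matrix(); return o,np.array(o["eef_pos"]),M
def plan(target,yaw):
    """tool-frame shift (cm) and rotvec to reach tcp target with tool x down, tool y at yaw (mod pi, nearest)"""
    o,p,M=tool(); cur=np.arctan2(M[1,1],M[0,1]); yaw=cur+(yaw-cur+np.pi/2)%np.pi-np.pi/2
    y=np.array([np.cos(yaw),np.sin(yaw),0]); x=np.array([0,0,-1.]); G=np.c_[x,y,np.cross(x,y)]
    print("tcp",p.round(4),"yaw",round(cur,3),"goal",round(yaw,3),"q7",round(o["q"][6],3),"down",M[:,0].round(3),"f",np.round(o["contact_force"],2),"mom",np.round(o["torque"],3),"w",round(o["gripper_width"],3),"t",round(o["t"],2))
    print("shift cm",(M.T@(np.array(target)-p)*100).round(2),"turn",R.from_matrix(M.T@G).as_rotvec().round(3))
E
python3 - <<'E'
from fit import *
from tool import *
plan([sink[0],sink[1],.25],sink[2])
# knob bar: top ends at z=.104
e=T([(695,172),(709,110)]); print([ray("top",u,.104).round(4) for u in e]); 
e=S([(144,168),(190,222)]); print([ray("scene",u,.104).round(4) for u in e]); print(world(jig,[0,-.078,.104]))
print("spot",world(jig,[0,.027,.012]),"jawfaces", [world(jig,[0,y,.012])[0].round(3) for y in (-.001,-.007)])
E
```

```text
jig [0.6025 0.157  0.3186] 0.58
jig [0.5998 0.1583 0.3083] 0.73
jig [0.6013 0.1578 0.3146] 1.41
sink [ 0.615  -0.2397 -0.6603] 15.67
sink [ 0.6163 -0.2399 -0.431 ] 0.26
sink [ 0.6155 -0.2398 -0.4775] 13.88
tcp [0.272  0.6178 0.2503] yaw 1.156 goal 2.664 q7 -0.083 down [-0. -0. -1.] f [-0.04  0.78 -0.87] mom [ 0.006  0.011 -0.004] w 0.999 t 0.5
shift cm [ 3.000e-02 -6.464e+01  6.599e+01] turn [-1.508 -0.     0.   ]
[array([0.6018, 0.0886, 0.104 ]), array([0.6464, 0.0816, 0.104 ])]
[array([0.6059, 0.0886, 0.104 ]), array([0.6495, 0.0788, 0.104 ])]
[[0.62544911 0.08360606 0.104     ]]
spot [[0.59295691 0.18345223 0.012     ]] jawfaces [array([0.602, 0.157, 0.012]), array([0.603, 0.151, 0.012])]
```

The joint scene fit only used the corners in the wrong order. The top fit gives sink (0.6163, -0.240, yaw -0.431). I'll swing the arm round along an arc towards it.

apply_moves:
  travel:
    - [0,-0.12,4.1]
    - [0,-0.12,4.1]
    - [0,-0.12,4.1]
    - [0,-0.12,4.1]
    - [0,-0.12,4.1]
    - [0,-0.12,4.1]
    - [0,-0.12,4.1]
    - [0,-0.12,4.1]
  turn:
    - [0.061,0,0]
    - [0.061,0,0]
    - [0.061,0,0]
    - [0.061,0,0]
    - [0.061,0,0]
    - [0.061,0,0]
    - [0.061,0,0]
    - [0.061,0,0]
  grip: [0,0,0,0,0,0,0,0]

```text
t: 1.17
eef_pos: [0.5248, 0.4269, 0.2481]
tool_rot: [0.634, 0.309, 0.64, -0.305]
contact_force: [1.3, 0.1, -0.4]
gripper_width: 1.002
```

```bash
sed -i 's/us=S2(.*ut=/us=S2([(62,118),(105,250),(268,200),(215,68)]); ut=/' fit.py; python3 - <<'E'
from fit import *
from tool import *
o,p,M=tool(); print(p.round(4),M.round(3).tolist(),np.round(o["q"],3),o["t"])
E
```

```text
jig [0.6025 0.157  0.3186] 0.58
jig [0.5998 0.1583 0.3083] 0.73
jig [0.6013 0.1578 0.3146] 1.41
sink [ 0.6154 -0.24   -0.4233] 0.38
sink [ 0.6163 -0.2399 -0.431 ] 0.26
sink [ 0.6157 -0.24   -0.4263] 0.47
[0.5248 0.4269 0.2481] [[-0.006, 0.782, 0.623], [0.008, 0.623, -0.782], [-1.0, 0.0, -0.01]] [-0.905  0.485  0.192  1.563 -0.111  1.102 -0.012] 1.1667
```

apply_moves:
  travel:
    - [0,-0.12,4.1]
    - [0,-0.12,4.1]
    - [0,-0.12,4.1]
    - [0,-0.12,4.1]
    - [0,-0.12,4.1]
    - [0,-0.12,4.1]
    - [0,-0.12,4.1]
    - [0,-0.12,4.1]
  turn:
    - [0.061,0,0]
    - [0.061,0,0]
    - [0.061,0,0]
    - [0.061,0,0]
    - [0.061,0,0]
    - [0.061,0,0]
    - [0.061,0,0]
    - [0.061,0,0]
  grip: [0,0,0,0,0,0,0,0]

```text
t: 1.83
eef_pos: [0.6614, 0.1267, 0.2457]
tool_rot: [0.536, 0.461, 0.541, -0.456]
contact_force: [0.7, 0.9, -0.4]
gripper_width: 0.997
```

apply_moves:
  travel:
    - [0,-0.12,4.1]
    - [0,-0.12,4.1]
    - [0,-0.12,4.1]
    - [0,-0.12,4.1]
    - [0,-0.12,4.1]
    - [0,-0.12,4.1]
    - [0,-0.12,4.1]
    - [0,-0.12,4.1]
  turn:
    - [0.061,0,0]
    - [0.061,0,0]
    - [0.061,0,0]
    - [0.061,0,0]
    - [0.061,0,0]
    - [0.061,0,0]
    - [0.061,0,0]
    - [0.061,0,0]
  grip: [0,0,0,0,0,0,0,0]

```text
t: 2.5
eef_pos: [0.6338, -0.2021, 0.2432]
tool_rot: [0.403, 0.583, 0.407, -0.576]
contact_force: [0.9, 0.8, -0.3]
gripper_width: 1.002
```

```bash
python3 - <<'E'
from tool import *
plan([.6157,-.24,.12],-.4263)
E
```

```text
tcp [ 0.6338 -0.2021  0.2432] yaw -0.349 goal -0.426 q7 0.116 down [ 0.005  0.01  -1.   ] f [ 0.86  0.8  -0.28] mom [ 0.015 -0.033 -0.009] w 1.002 t 2.5
shift cm [12.27 -0.42  4.32] turn [ 0.077 -0.011 -0.   ]
```

apply_moves:
  travel:
    - [2,-0.1,0.9]
    - [2,-0.1,0.9]
    - [2,-0.1,0.9]
    - [2,-0.1,0.9]
    - [2,0,0.7]
    - [2,0,0]
    - [0,0,0]
  turn:
    - [0.04,-0.011,0]
    - [0.037,0,0]
    - [0,0,0]
    - [0,0,0]
    - [0,0,0]
    - [0,0,0]
    - [0,0,0]
  grip: [0,0,0,0,0,0,0]

```text
t: 3.08
eef_pos: [0.6076, -0.2596, 0.1229]
tool_rot: [0.378, 0.6, 0.37, -0.6]
contact_force: [-0.4, 1.4, -0.4]
gripper_width: 1.0
```

```bash
python3 - <<'E'
from tool import *
plan([.6157,-.24,.032],-.4263)
E
```

```text
tcp [ 0.6076 -0.2596  0.1229] yaw -0.455 goal -0.426 q7 0.168 down [ 0.007 -0.009 -1.   ] f [-0.45  1.39 -0.44] mom [0.11  0.09  0.014] w 1.0 t 3.08
shift cm [ 9.08 -0.22 -2.17] turn [-0.028  0.006 -0.01 ]
```

apply_moves:
  travel:
    - [1,-0.1,-1.0]
    - [1.5,-0.1,-0.9]
    - [1.5,0,-0.2]
    - [1,0,0]
    - [0,0,0]
  turn:
    - [-0.014,0.006,-0.01]
    - [-0.013,0,0]
    - [0,0,0]
    - [0,0,0]
    - [0,0,0]
  grip: [0,0,0,0,0]

```text
t: 3.5
eef_pos: [0.6187, -0.237, 0.0727]
tool_rot: [0.384, 0.595, 0.384, -0.592]
contact_force: [-0.6, -0.2, -0.7]
gripper_width: 1.001
```

```bash
python3 - <<'E'
from tool import *
plan([.6157,-.24,.032],-.4263)
E
```

```text
tcp [ 0.6187 -0.237   0.0727] yaw -0.423 goal -0.426 q7 0.192 down [ 0.004  0.002 -1.   ] f [-0.57 -0.17 -0.68] mom [ 0.109  0.068 -0.007] w 1.001 t 3.5
shift cm [ 4.06 -0.17  0.41] turn [ 0.003 -0.004 -0.003]
```

apply_moves:
  travel:
    - [1,-0.17,0.3]
    - [1,0,0]
    - [1,0,0]
    - [0.8,0,0]
    - [0,0,0]
  turn:
    - [0,-0.004,-0.003]
    - [0,0,0]
    - [0,0,0]
    - [0,0,0]
    - [0,0,0]
  grip: [0,0,0,0,0]

```text
t: 3.92
eef_pos: [0.6168, -0.24, 0.0324]
tool_rot: [0.385, 0.594, 0.383, -0.594]
contact_force: [0.3, 0.6, 0.2]
gripper_width: 1.001
```

```bash
python3 - <<'E'
from tool import *
plan([.6157,-.24,.032],-.4263)
E
```

```text
tcp [ 0.6168 -0.24    0.0324] yaw -0.423 goal -0.426 q7 0.214 down [ 0.001 -0.001 -1.   ] f [0.26 0.64 0.16] mom [0.016 0.007 0.02 ] w 1.001 t 3.92
shift cm [ 0.04 -0.1   0.05] turn [ 0.003  0.001 -0.002]
```

apply_moves:
  travel:
    - [0,-0.1,0.05]
    - [0,0,0]
    - [0,0,0]
    - [0,0,0]
    - [0,0,0]
    - [0,0,0]
    - [0,0,0]
    - [0,0,0]
  turn:
    - [0,0,0]
    - [0,0,0]
    - [0,0,0]
    - [0,0,0]
    - [0,0,0]
    - [0,0,0]
    - [0,0,0]
    - [0,0,0]
  grip: [0.3,0.5,0.6,0.7,0.8,0.9,1,1]
  newtons: 40

```text
t: 4.58
eef_pos: [0.6161, -0.2412, 0.0337]
tool_rot: [0.385, 0.594, 0.382, -0.594]
contact_force: [0.5, 0.2, -1.1]
gripper_width: 0.394
```

apply_moves:
  travel:
    - [0,0,0]
    - [0,0,0]
    - [0,0,0]
    - [-1,0,0]
    - [-2,0,0]
    - [-3,0,0]
    - [-3,0,0]
    - [-3,0,0]
  turn:
    - [0,0,0]
    - [0,0,0]
    - [0,0,0]
    - [0,0,0]
    - [0,0,0]
    - [0,0,0]
    - [0,0,0]
    - [0,0,0]
  grip: [1,1,1,1,1,1,1,1]

```text
t: 5.25
eef_pos: [0.6108, -0.2386, 0.1518]
tool_rot: [-0.381, -0.591, -0.387, 0.597]
contact_force: [0.0, -0.9, -0.8]
gripper_width: 0.389
```

```bash
python3 - <<'E'
from tool import *
plan([.6157,-.24,.15],-.4263)
o,p,M=tool(); print(np.hypot(*p[:2]),np.arctan2(p[1],p[0]))
t=np.array([.5943,.1796]);print(np.hypot(*t),np.arctan2(t[1],t[0]))
E
```

```text
tcp [ 0.6108 -0.2386  0.1518] yaw -0.424 goal -0.426 q7 0.149 down [-0.012  0.002 -1.   ] f [ 0.01 -0.91 -0.84] mom [ 0.016 -0.148  0.009] w 0.389 t 5.25
shift cm [ 0.17  0.51 -0.08] turn [0.002 0.003 0.012]
0.6557242363914971 -0.3724280495421537
0.6208451095079996 0.2934778352634333
```

apply_moves:
  travel:
    - [-1,0,0]
    - [-1,-0.2,-1.5]
    - [-1,-0.3,-2.9]
    - [-1,-0.3,-2.9]
    - [-0.5,-0.3,-2.9]
    - [0,-0.3,-2.9]
    - [0,-0.3,-2.9]
    - [0,-0.3,-2.9]
  turn:
    - [0,0,0.012]
    - [-0.03,0,0]
    - [-0.049,0,0]
    - [-0.049,0,0]
    - [-0.049,0,0]
    - [-0.049,0,0]
    - [-0.049,0,0]
    - [-0.049,0,0]
  grip: [1,1,1,1,1,1,1,1]

```text
t: 5.92
eef_pos: [0.6459, -0.0497, 0.2072]
tool_rot: [0.482, 0.523, 0.472, -0.522]
contact_force: [-0.0, 0.2, -0.4]
gripper_width: 0.39
```

apply_moves:
  travel:
    - [0,-0.3,-2.9]
    - [0,-0.3,-2.9]
    - [0,-0.3,-2.9]
    - [0,-0.3,-2.9]
    - [0,-0.3,-2.9]
    - [0,-0.3,-2.9]
    - [0,-0.2,-1.5]
    - [0,0,0]
  turn:
    - [-0.049,0,0]
    - [-0.049,0,0]
    - [-0.049,0,0]
    - [-0.049,0,0]
    - [-0.049,0,0]
    - [-0.049,0,0]
    - [-0.03,0,0]
    - [0,0,0]
  grip: [1,1,1,1,1,1,1,1]

```text
t: 6.58
eef_pos: [0.6062, 0.167, 0.2011]
tool_rot: [0.567, 0.424, 0.565, -0.425]
contact_force: [-0.1, 0.9, -0.2]
gripper_width: 0.389
```

```bash
python3 - <<'E'
from tool import *
plan([.5943,.1796,.14],.3146)
E
```

```text
tcp [0.6062 0.167  0.2011] yaw 0.283 goal 0.315 q7 0.066 down [ 0.001 -0.003 -1.   ] f [-0.13  0.9  -0.17] mom [-0.02  -0.043  0.055] w 0.389 t 6.58
shift cm [ 6.11 -0.79 -1.56] turn [-0.031  0.003  0.   ]
```

apply_moves:
  travel:
    - [1,-0.3,-0.5]
    - [1.5,-0.3,-0.6]
    - [2,-0.2,-0.4]
    - [2,0,0]
    - [1.5,0,0]
    - [1,0,0]
    - [0,0,0]
    - [0,0,0]
  turn:
    - [-0.015,0.003,0]
    - [-0.015,0,0]
    - [0,0,0]
    - [0,0,0]
    - [0,0,0]
    - [0,0,0]
    - [0,0,0]
    - [0,0,0]
  grip: [1,1,1,1,1,1,1,1]

```text
t: 7.25
eef_pos: [0.5929, 0.1699, 0.1038]
tool_rot: [0.571, 0.416, 0.57, -0.42]
contact_force: [1.0, -0.7, -1.3]
gripper_width: 0.391
```

```bash
python3 - <<'E'
from fit import *
from tool import *
plan([*world(jig,[0,.023,0])[0,:2],.11],jig[2])
o,p,M=tool(); zb=p[2]-.0325
yaw=np.arctan2(M[1,1],M[0,1]); guess=(p[0],p[1],yaw)
box=np.array([[x,y,z] for z in(0,40) for x,y in((-17,-18),(17,-18),(17,18),(-17,18))])/1e3+[0,0,zb]
rails=[np.array([[sx*.0185,-.005,.018],[sx*.0185,.045,.018]]) for sx in(-1,1)]
outs=[]
for c,(x,y) in {"scene":(360,180),"top":(220,170)}.items():
    im=eyes.read_camera(c)[:,:,::-1].copy(); cv2.imwrite(f"pics/{c}1.png",im)
    sc=7;w=57;h=80
    if c=="scene": x,y=375,185
    else: x,y=218,180
    o1=crop(im,x,y,w,h,sc)
    pp=lambda P:((proj(c,P)-[x,y]+.5)*sc).astype(int)
    p8=pp(world(guess,box)); 
    cv2.polylines(o1,[p8[4:]],True,(0,255,0),1); cv2.line(o1,tuple(p8[6]),tuple(p8[7]),(0,0,255),1)
    for r in rails: cv2.polylines(o1,[pp(world(jig,r))],False,(255,0,255),1)
    outs.append(o1)
cv2.imwrite("pics/c3.png",np.hstack(outs))
E
```

```text
jig [0.6025 0.157  0.3186] 0.58
jig [0.5998 0.1583 0.3083] 0.73
jig [0.6013 0.1578 0.3146] 1.41
sink [ 0.6154 -0.24   -0.4233] 0.38
sink [ 0.6163 -0.2399 -0.431 ] 0.26
sink [ 0.6157 -0.24   -0.4263] 0.47
tcp [0.5929 0.1699 0.1038] yaw 0.307 goal 0.315 q7 0.109 down [-0.001 -0.006 -1.   ] f [ 1.02 -0.73 -1.35] mom [-0.004  0.003 -0.032] w 0.391 t 7.25
shift cm [-0.63  0.41 -0.89] turn [-0.008  0.005  0.003]
```

View pics/c3.png

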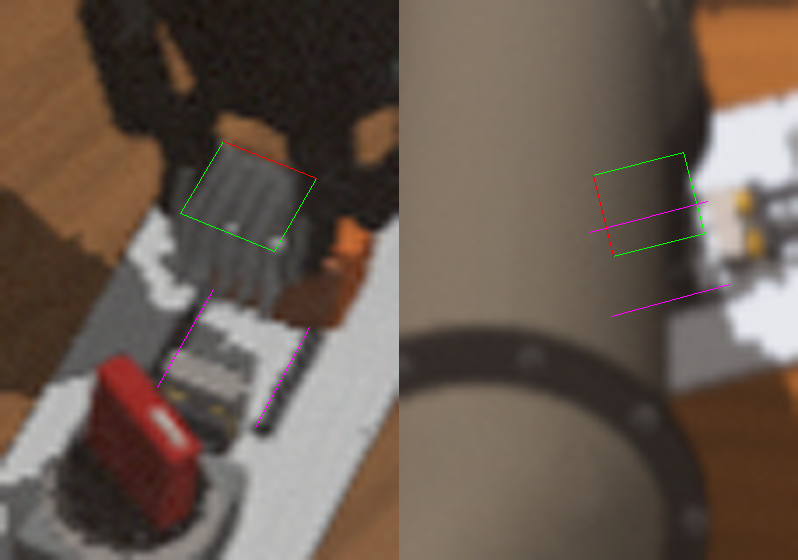

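```bash
cat > edge.py <<'E'
from h import *
from scipy.optimize import least_squares
def samples(c,img,p,A,B,n=40,hw=3.0,m=.12):
    """subpixel gradient peaks across projected edge A-B (jig frame); returns fraction, measured uv"""
    out=[]; g=cv2.cvtColor(img,cv2.COLOR_BGR2GRAY).astype(np.float32)
    a,b=proj(c,world(p,np.array([A,B]))); d=(b-a)/np.linalg.norm(b-a); nn=np.array([-d[1],d[0]]); s=np.arange(-hw,hw+.01,.1)
    for f in np.linspace(m,1-m,n):
        q=a+f*(b-a)+s[:,None]*nn
        v=cv2.GaussianBlur(cv2.remap(g,q[:,:1].astype(np.float32),q[:,1:].astype(np.float32),cv2.INTER_LINEAR),(1,9),0).ravel()
        e=np.abs(np.gradient(v)); k=e.argmax()
        if e[k]>2 and 5<k<len(s)-6: out.append((f,*(q[k])))
    return np.array(out)
def fitpose(p,sets,it=4):
    """sets: list of (cam,img,[(A,B),...])"""
    for _ in range(it):
        M=[(c,np.array(A),np.array(B),samples(c,im,p,A,B)) for c,im,E in sets for A,B in E]
        def res(x):
            r=[]
            for c,A,B,o in M:
                if len(o)<5: continue
                a,b=proj(c,world(x,np.array([A,B]))); d=(b-a)/np.linalg.norm(b-a); r.append((o[:,1:]-a)@[-d[1],d[0]])
            return np.concatenate(r)
        s=least_squares(res,p,loss="soft_l1",f_scale=.3); p=s.x
    return p,np.sqrt(np.mean(res(p)**2)),[len(m[3]) for m in M]
z=.012;X=.055;Y=.115
plate=[((X,-Y,z),(X,Y,z)),((-X,-Y,z),(-X,Y,z)),((-X,Y,z),(X,Y,z)),((-X,-Y,z),(X,-Y,z))]
E
python3 - <<'E'
from edge import *
s=cv2.imread("pics/scene0.png");t=cv2.imread("pics/top0.png"); p0=np.array([.6013,.1578,.3146])
for sets in ([("scene",s,plate)],[("top",t,plate)],[("scene",s,plate),("top",t,plate)]): print("jig",*fitpose(p0,sets))
h=.04; tp=[((-.017,-.018,h),(.017,-.018,h)),((.017,-.018,h),(.017,.018,h)),((.017,.018,h),(-.017,.018,h)),((-.017,.018,h),(-.017,-.018,h))]
q0=np.array([.6157,-.24,-.426])
print("sink",*fitpose(q0,[("top",t,tp[1:])])); print("sink",*fitpose(q0,[("scene",s,tp[2:])])) 
E
```

```text
jig [0.60003091 0.1641943  0.31086438] 0.8439126304816374 [40, 40, 20, 40]
jig [0.6015297  0.15969732 0.30925189] 0.5261006289431717 [40, 40, 40, 40]
jig [0.60143503 0.16007993 0.30952417] 0.7439798953833777 [40, 40, 20, 40, 40, 40, 40, 40]
sink [ 0.61630989 -0.23957582 -0.40627776] 0.5141805103190933 [40, 40, 40]
sink [ 0.61521228 -0.24067893 -0.41669731] 0.5546657114753722 [28, 40]
```

apply_moves:
  travel:
    - [0,0.2,-0.4]
    - [0,0.2,-0.4]
    - [0,0,0]
    - [0,0,0]
  turn:
    - [-0.005,0.005,0.003]
    - [0,0,0]
    - [0,0,0]
    - [0,0,0]
  grip: [1,1,1,1]

```text
t: 7.68
eef_pos: [0.5972, 0.1805, 0.1079]
tool_rot: [0.573, 0.419, 0.57, -0.414]
contact_force: [-0.2, -0.2, -0.8]
gripper_width: 0.387
```

```bash
python3 - <<'E'
from tool import *
plan([.5944,.1801,.06],.312)
E
```

```text
tcp [0.5972 0.1805 0.1079] yaw 0.312 goal 0.312 q7 0.105 down [ 0.007  0.003 -1.   ] f [-0.24 -0.2  -0.85] mom [ 0.029  0.011 -0.022] w 0.387 t 7.68
shift cm [ 4.79 -0.31 -0.04] turn [ 0.    -0.001 -0.008]
```

apply_moves:
  travel:
    - [0.5,-0.25,0]
    - [1,0,0]
    - [1,0,0]
    - [0.8,0,0]
    - [0,0,0]
    - [0,0,0]
  turn:
    - [0,-0.001,-0.008]
    - [0,0,0]
    - [0,0,0]
    - [0,0,0]
    - [0,0,0]
    - [0,0,0]
  grip: [1,1,1,1,1,1]

```text
t: 8.18
eef_pos: [0.5944, 0.1804, 0.0714]
tool_rot: [0.572, 0.416, 0.572, -0.416]
contact_force: [0.2, -0.1, -1.3]
gripper_width: 0.39
```

```bash
python3 - <<'E'
from tool import *
plan([.5944,.1801,.053],.312)
E
```

```text
tcp [0.5944 0.1804 0.0714] yaw 0.313 goal 0.312 q7 0.118 down [-0.001 -0.    -1.   ] f [ 0.23 -0.07 -1.26] mom [ 0.005 -0.054  0.019] w 0.39 t 8.18
shift cm [ 1.84 -0.01  0.03] turn [ 0.001 -0.     0.001]
```

apply_moves:
  travel:
    - [0.6,0,0]
    - [0.6,0,0]
    - [0.4,0,0]
    - [0,0,0]
    - [0,0,0]
  turn:
    - [0,0,0]
    - [0,0,0]
    - [0,0,0]
    - [0,0,0]
    - [0,0,0]
  grip: [1,1,1,1,1]

```text
t: 8.6
eef_pos: [0.5943, 0.18, 0.0531]
tool_rot: [0.571, 0.415, 0.572, -0.417]
contact_force: [-0.0, 0.2, -2.2]
gripper_width: 0.393
```

```bash
python3 - <<'E'
from tool import *
plan([.5944,.1801,.0455],.312)
im=eyes.read_camera("scene")[:,:,::-1].copy(); cv2.imwrite("pics/scene2.png",im)
cv2.imwrite("pics/c4.png",cv2.convertScaleAbs(crop(im,375,195,64,60,10),alpha=1.6,beta=10))
E
```

```text
tcp [0.5943 0.18   0.0531] yaw 0.313 goal 0.312 q7 0.125 down [-0.002 -0.001 -1.   ] f [-0.    0.17 -2.17] mom [-0.014 -0.053  0.059] w 0.393 t 8.6
shift cm [ 0.76  0.02 -0.01] turn [0.001 0.    0.002]
```

View pics/c4.png

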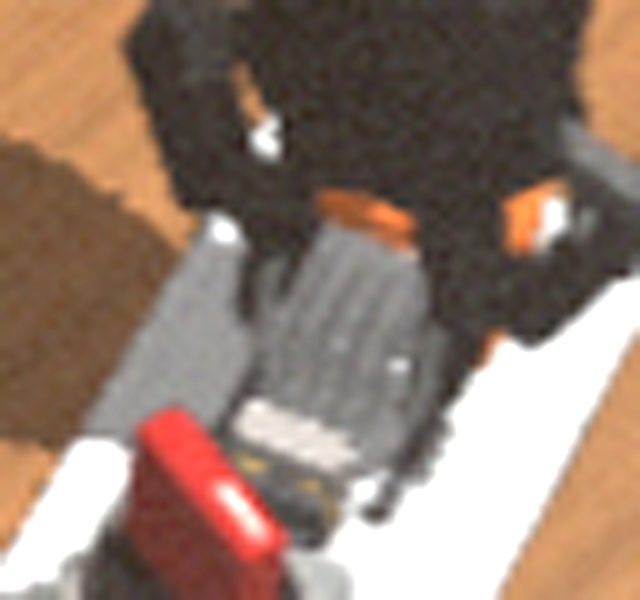

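The sink hangs just above the rails, centred between them, with its right fin at about (410,460) and the right rail at (410,470). The jaw is behind it at (300,435). I'll lower it gently.

apply_moves:
  travel:
    - [0.2,0,0]
    - [0.2,0,0]
    - [0,0,0]
    - [0,0,0]
  turn:
    - [0,0,0]
    - [0,0,0]
    - [0,0,0]
    - [0,0,0]
  grip: [1,1,1,1]

```text
t: 8.98
eef_pos: [0.5947, 0.1801, 0.0495]
tool_rot: [0.572, 0.416, 0.572, -0.416]
contact_force: [0.0, 0.4, -1.8]
gripper_width: 0.393
```

```bash
python3 - <<'E'
from tool import *
plan([.5944,.1801,.0455],.312)
E
```

```text
tcp [0.5947 0.1801 0.0495] yaw 0.313 goal 0.312 q7 0.127 down [-0.001 -0.    -1.   ] f [ 0.04  0.35 -1.81] mom [-0.052 -0.038  0.   ] w 0.393 t 8.98
shift cm [ 0.4  -0.03 -0.01] turn [ 0.001 -0.     0.001]
```

Below rail-top height (0.0515) with no contact, so it is between the rails. I'll continue down in small steps.

apply_moves:
  travel:
    - [0.15,0,0]
    - [0.15,0,0]
    - [0,0,0]
    - [0,0,0]
  turn:
    - [0,0,0]
    - [0,0,0]
    - [0,0,0]
    - [0,0,0]
  grip: [1,1,1,1]

```text
t: 9.32
eef_pos: [0.5947, 0.1802, 0.0465]
tool_rot: [0.572, 0.416, 0.572, -0.416]
contact_force: [-0.4, -1.2, -1.4]
gripper_width: 0.389
```

apply_moves:
  travel:
    - [0.1,0,0]
    - [0,0,0]
    - [0,0,0]
  turn:
    - [0,0,0]
    - [0,0,0]
    - [0,0,0]
  grip: [1,1,1]

```text
t: 9.57
eef_pos: [0.5947, 0.1801, 0.0454]
tool_rot: [0.572, 0.416, 0.572, -0.416]
contact_force: [-1.2, -0.1, -1.7]
gripper_width: 0.39
```

apply_moves:
  travel:
    - [0.1,0,0]
    - [0,0,0]
    - [0,0,0]
  turn:
    - [0,0,0]
    - [0,0,0]
    - [0,0,0]
  grip: [1,1,1]

```text
t: 9.82
eef_pos: [0.5947, 0.1801, 0.0448]
tool_rot: [0.572, 0.416, 0.572, -0.416]
contact_force: [-0.7, -0.4, -1.7]
gripper_width: 0.387
```

apply_moves:
  travel:
    - [0.1,0,0]
    - [0,0,0]
    - [0,0,0]
  turn:
    - [0,0,0]
    - [0,0,0]
    - [0,0,0]
  grip: [1,1,1]

```text
t: 10.07
eef_pos: [0.5947, 0.1801, 0.045]
tool_rot: [0.571, 0.416, 0.572, -0.416]
contact_force: [-0.3, 0.4, -1.7]
gripper_width: 0.393
```

The descent stopped at z = 0.045, as expected for the bed. I'll release and rise.

apply_moves:
  travel:
    - [0,0,0]
    - [0,0,0]
    - [0,0,0]
    - [0,0,0]
    - [0,0,0]
    - [0,0,0]
    - [0,0,0]
  turn:
    - [0,0,0]
    - [0,0,0]
    - [0,0,0]
    - [0,0,0]
    - [0,0,0]
    - [0,0,0]
    - [0,0,0]
  grip: [0.58,0.55,0.5,0.45,0.4,0.3,0.3]

```text
t: 10.65
eef_pos: [0.5958, 0.1806, 0.0449]
tool_rot: [0.572, 0.417, 0.572, -0.415]
contact_force: [0.7, 0.4, -0.2]
gripper_width: 0.701
```

apply_moves:
  travel:
    - [-0.5,0,0]
    - [-1.5,0,0]
    - [-3,0,0]
    - [-3,0,0]
    - [-3,0,0]
    - [-2,0,0]
    - [0,0,0]
    - [0,0,0]
  turn:
    - [0,0,0]
    - [0,0,0]
    - [0,0,0]
    - [0,0,0]
    - [0,0,0]
    - [0,0,0]
    - [0,0,0]
    - [0,0,0]
  grip: [0.3,0.3,0.3,0.3,0.3,0.3,0.3,0.3]

```text
t: 11.32
eef_pos: [0.5947, 0.1797, 0.1815]
tool_rot: [0.571, 0.416, 0.572, -0.416]
contact_force: [-0.0, -0.1, -0.6]
gripper_width: 0.7
```

```bash
python3 - <<'E'
from edge import *
from tool import *
plan([.6255,.086,.19],1.38)
im=eyes.read_camera("scene")[:,:,::-1].copy(); cv2.imwrite("pics/scene3.png",im)
a=cv2.convertScaleAbs(crop(im,370,200,64,64,9),alpha=1.3)
cv2.imwrite("pics/c5.png",a)
E
```

```text
tcp [0.5947 0.1797 0.1815] yaw 0.312 goal 1.38 q7 0.076 down [-0.001  0.    -1.   ] f [-0.01 -0.07 -0.6 ] mom [-0.023 -0.041  0.028] w 0.7 t 11.32
shift cm [-0.86  0.05  9.87] turn [-1.068e+00 -1.000e-03  1.000e-03]
```

View pics/c5.png

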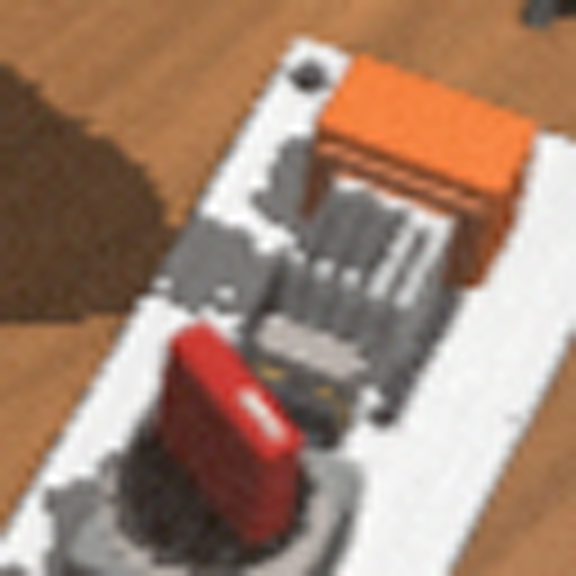

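The sink stands upright between the rails, with its fins at about (370,260), the copper face by the heater and the jaw at (310,345). Now to the knob.

apply_moves:
  travel:
    - [0,0,1.5]
    - [0,0,3]
    - [0,0,3]
    - [0,0,2.0]
    - [0,0,0]
    - [0,0,0]
    - [0,0,0]
    - [0,0,0]
  turn:
    - [0,0,0]
    - [0,0,0]
    - [0,0,0]
    - [0,0,0]
    - [-0.1,0,0]
    - [-0.12,0,0]
    - [-0.12,0,0]
    - [-0.12,0,0]
  grip: [0.5,0.5,0.5,0.5,0.5,0.5,0.5,0.5]

```text
t: 12.03
eef_pos: [0.6192, 0.0852, 0.1695]
tool_rot: [0.649, 0.265, 0.659, -0.273]
contact_force: [-0.1, 0.3, 0.6]
gripper_width: 0.498
```

apply_moves:
  travel:
    - [0,0,0]
    - [0,0,0]
    - [0,0,0]
    - [0,0,0]
    - [0,0,0]
    - [0,0,0]
    - [0,0,0]
  turn:
    - [-0.12,0,0]
    - [-0.12,0,0]
    - [-0.12,0,0]
    - [-0.12,0,0]
    - [-0.1,0,0]
    - [0,0,0]
    - [0,0,0]
  grip: [0.5,0.5,0.5,0.5,0.5,0.5,0.5]

```text
t: 12.62
eef_pos: [0.6126, 0.0831, 0.1575]
tool_rot: [0.692, 0.057, 0.717, -0.065]
contact_force: [0.3, -0.1, -0.4]
gripper_width: 0.504
```

```bash
python3 - <<'E'
from tool import *
plan([.6255,.0845,.088],1.38)
im=eyes.read_camera("scene"); 
h=cv2.cvtColor(im,cv2.COLOR_RGB2HSV); m=((h[...,0]<6)|(h[...,0]>172))&(h[...,1]>170)&(h[...,2]>60); m[:, :370]=0; m[:,440:]=0; m[:200]=0; m[290:]=0
print(m.sum()); t0=cv2.imread("pics/top0.png"); h=cv2.cvtColor(t0,cv2.COLOR_BGR2HSV); m=((h[...,0]<6)|(h[...,0]>172))&(h[...,1]>150)&(h[...,2]>60); m[:,:275]=0;m[:,305:]=0;m[:185]=0;m[215:]=0
ys,xs=np.nonzero(m); P=np.array([ray("top",(x,y),.104) for x,y in zip(xs,ys)])[:,:2]; print(len(P),P.mean(0)); w,v=np.linalg.eigh(np.cov(P.T)); print("yaw",np.arctan2(v[1,1],v[0,1])%np.pi-np.pi, np.sqrt(w*12))
E
```

```text
tcp [0.6126 0.0831 0.1575] yaw 1.399 goal 1.38 q7 1.198 down [-0.037 -0.008 -0.999] f [ 0.31 -0.09 -0.44] mom [-0.031 -0.045 -0.002] w 0.504 t 12.62
shift cm [6.9  0.46 1.49] turn [ 0.019 -0.035  0.015]
77
82 [0.6167498  0.08541917]
yaw -0.31297915819367983 [0.01750485 0.03933983]
```

apply_moves:
  travel:
    - [1,0.2,0.8]
    - [1.5,0.25,0.7]
    - [1,0,0]
    - [0,0,0]
    - [0,0,0]
  turn:
    - [0.01,-0.035,0.015]
    - [0,0,0]
    - [0,0,0]
    - [0,0,0]
    - [0,0,0]
  grip: [0.5,0.5,0.5,0.5,0.5]

```text
t: 13.08
eef_pos: [0.6271, 0.0848, 0.1191]
tool_rot: [0.703, 0.068, 0.704, -0.069]
contact_force: [0.4, -0.1, 0.3]
gripper_width: 0.501
```

```bash
python3 - <<'E'
from edge import *
from tool import *
s=cv2.imread("pics/scene0.png");t=cv2.imread("pics/top0.png");z=.104
L=[((-.023,.007,z),(.023,.007,z)),((-.023,-.007,z),(.023,-.007,z))]; A=L+[((-.023,-.007,z),(-.023,.007,z)),((.023,-.007,z),(.023,.007,z))]
p0=np.array([.6255,.0845,-.19])
for sets in ([("scene",s,A)],[("top",t,A)],[("scene",s,A),("top",t,A)]): print(*fitpose(p0,sets,3))
plan([.6255,.0845,.088],1.38)
E
```

```text
[ 0.62496653  0.08250632 -0.33798506] 0.969919048677362 [30, 9, 40, 17]
[ 0.63062487  0.08667759 -0.15741983] 0.9161952957338463 [30, 40, 14, 40]
[ 0.62889874  0.08833061 -0.42510502] 1.2827348436168955 [31, 23, 24, 25, 40, 40, 9, 33]
tcp [0.6271 0.0848 0.1191] yaw 1.377 goal 1.38 q7 1.185 down [-0.001 -0.001 -1.   ] f [ 0.37 -0.12  0.32] mom [ 0.033  0.002 -0.016] w 0.501 t 13.08
shift cm [ 3.11 -0.06 -0.15] turn [-0.003 -0.001  0.001]
```

apply_moves:
  travel:
    - [0.8,-0.05,-0.15]
    - [0.8,0,0]
    - [0.8,0,0]
    - [0.6,0,0]
    - [0,0,0]
    - [0,0,0]
  turn:
    - [0,0,0]
    - [0,0,0]
    - [0,0,0]
    - [0,0,0]
    - [0,0,0]
    - [0,0,0]
  grip: [0.5,0.5,0.5,0.5,0.5,0.5]

```text
t: 13.58
eef_pos: [0.6248, 0.0848, 0.087]
tool_rot: [0.703, 0.069, 0.704, -0.069]
contact_force: [-0.2, 0.4, 0.3]
gripper_width: 0.499
```

```bash
python3 - <<'E'
from tool import *
plan([.6255,.0845,.088],1.38)
im=eyes.read_camera("scene")[:,:,::-1].copy()
cv2.imwrite("pics/c6.png",cv2.convertScaleAbs(crop(im,360,195,70,70,8),alpha=1.4))
E
```

```text
tcp [0.6248 0.0848 0.087 ] yaw 1.375 goal 1.38 q7 1.184 down [-0.001 -0.001 -1.   ] f [-0.22  0.4   0.34] mom [ 0.052 -0.005  0.025] w 0.499 t 13.58
shift cm [-0.1  -0.02  0.08] turn [-0.005 -0.001  0.001]
```

View pics/c6.png

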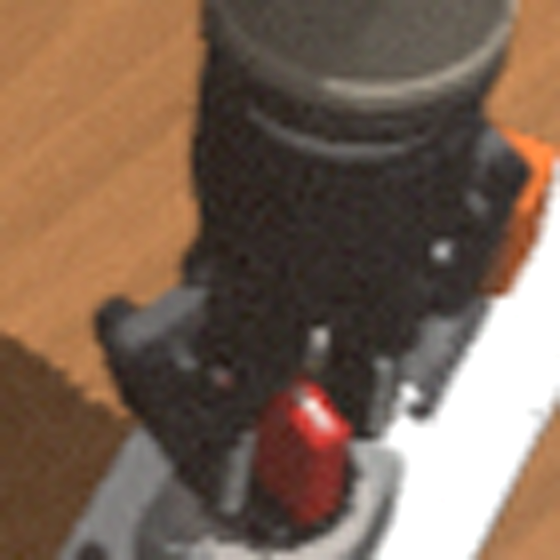

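The red bar at (305,455) is between the fingers. I'll pinch it.

apply_moves:
  travel:
    - [0,0,0.06]
    - [0,0,0]
    - [0,0,0]
    - [0,0,0]
    - [0,0,0]
    - [0,0,0]
    - [0,0,0]
    - [0,0,0]
  turn:
    - [0,0,0]
    - [0,0,0]
    - [0,0,0]
    - [0,0,0]
    - [0,0,0]
    - [0,0,0]
    - [0,0,0]
    - [0,0,0]
  grip: [0.6,0.7,0.75,0.8,0.9,1,1,1]
  newtons: 60

```text
t: 14.3
eef_pos: [0.6263, 0.0844, 0.0883]
tool_rot: [0.704, 0.069, 0.703, -0.069]
contact_force: [0.7, -0.3, -0.3]
gripper_width: 0.158
```

```bash
python3 - <<'E'
from tool import *
plan([.6255,.0845,.087],1.38)
E
```

```text
tcp [0.6263 0.0844 0.0883] yaw 1.375 goal 1.38 q7 1.185 down [ 0.001 -0.    -1.   ] f [ 0.69 -0.25 -0.33] mom [-0.011 -0.086  0.068] w 0.158 t 14.3
shift cm [ 0.13 -0.01 -0.08] turn [-0.005  0.001  0.   ]
```

apply_moves:
  travel:
    - [0,0,0]
    - [0,0,0]
    - [0,0,0]
    - [0,0,0]
    - [0,0,0]
  turn:
    - [0.08,0,0]
    - [0.08,0,0]
    - [0.08,0,0]
    - [0.08,0,0]
    - [0.08,0,0]
  grip: [1,1,1,1,1]

```text
t: 14.72
eef_pos: [0.626, 0.0835, 0.0883]
tool_rot: [0.675, 0.212, 0.674, -0.213]
contact_force: [0.1, -0.3, -0.5]
gripper_width: 0.151
```

```bash
python3 - <<'E'
from tool import *
plan([.6258,.0845,.0875],1.0)
E
```

```text
tcp [0.626  0.0835 0.0883] yaw 0.961 goal 1.0 q7 0.846 down [ 0.    -0.001 -1.   ] f [ 0.08 -0.26 -0.5 ] mom [-0.122  0.063  0.145] w 0.151 t 14.72
shift cm [ 0.08  0.07 -0.07] turn [-0.039  0.001  0.001]
```

apply_moves:
  travel:
    - [0.05,0.03,-0.05]
    - [0,0,0]
    - [0,0,0]
    - [0,0,0]
    - [0,0,0]
    - [0,0,0]
    - [0,0,0]
    - [0,0,0]
  turn:
    - [0.1,0,0]
    - [0.1,0,0]
    - [0.1,0,0]
    - [0.1,0,0]
    - [0.1,0,0]
    - [0.1,0,0]
    - [0.1,0,0]
    - [0,0,0]
  grip: [1,1,1,1,1,1,1,1]

```text
t: 15.38
eef_pos: [0.6246, 0.0826, 0.0883]
tool_rot: [0.553, 0.44, 0.553, -0.442]
contact_force: [-0.6, 0.0, -1.5]
gripper_width: 0.157
```

```bash
python3 - <<'E'
from tool import *
plan([.6258,.0840,.0880],.2)
E
```

```text
tcp [0.6246 0.0826 0.0883] yaw 0.224 goal 0.2 q7 0.246 down [-0.002 -0.003 -1.   ] f [-0.56  0.05 -1.54] mom [-0.017 -0.174 -0.197] w 0.157 t 15.38
shift cm [ 0.03  0.15 -0.11] turn [0.024 0.003 0.003]
```

apply_moves:
  travel:
    - [0,0.1,-0.1]
    - [0,0,0]
    - [0,0,0]
    - [0,0,0]
  turn:
    - [0.06,0.003,0.003]
    - [0.06,0,0]
    - [0.06,0,0]
    - [0.06,0,0]
  grip: [1,1,1,1]

```text
t: 15.72
eef_pos: [0.6241, 0.0824, 0.0883]
tool_rot: [-0.497, -0.502, -0.497, 0.504]
contact_force: [-1.2, -0.9, -0.9]
gripper_width: 0.156
```

```bash
python3 - <<'E'
from tool import *
plan([.6258,.0840,.0880],0)
E
```

```text
tcp [0.6241 0.0824 0.0883] yaw -0.011 goal 0.0 q7 0.058 down [-0.002 -0.001 -1.   ] f [-1.2 -0.9 -0.9] mom [-0.127  0.066  0.144] w 0.156 t 15.72
shift cm [ 0.03  0.17 -0.16] turn [-0.011  0.001  0.002]
```

apply_moves:
  travel:
    - [0,0,0]
    - [0,0,0]
    - [0,0,0]
    - [0,0,0]
  turn:
    - [0.06,0,0]
    - [0.06,0,0]
    - [0.06,0,0]
    - [0.06,0,0]
  grip: [1,1,1,1]

```text
t: 16.05
eef_pos: [0.6235, 0.0825, 0.0883]
tool_rot: [-0.434, -0.557, -0.435, 0.559]
contact_force: [-0.4, -1.0, 0.6]
gripper_width: 0.155
```

```bash
python3 - <<'E'
from tool import *
plan([.6241,.0824,.0883],0)
E
```

```text
tcp [0.6235 0.0825 0.0883] yaw -0.248 goal 0.0 q7 -0.133 down [-0.004 -0.001 -1.   ] f [-0.42 -1.02  0.6 ] mom [-0.13   0.081  0.148] w 0.155 t 16.05
shift cm [-0.    0.06 -0.  ] turn [-0.248  0.002  0.003]
```

apply_moves:
  travel:
    - [0,0,0]
    - [0,0,0]
    - [0,0,0]
    - [0,0,0]
  turn:
    - [0.06,0,0]
    - [0.06,0,0]
    - [0.06,0,0]
    - [0.06,0,0]
  grip: [1,1,1,1]

```text
t: 16.38
eef_pos: [0.623, 0.0827, 0.0883]
tool_rot: [-0.365, -0.604, -0.366, 0.607]
contact_force: [-2.4, -0.8, -0.0]
gripper_width: 0.151
```

```bash
python3 - <<'E'
from tool import *
plan([.6241,.0824,.0883],0)
E
```

```text
tcp [0.623  0.0827 0.0883] yaw -0.484 goal 0.0 q7 -0.323 down [-0.005 -0.001 -1.   ] f [-2.39 -0.79 -0.02] mom [-0.137  0.06   0.169] w 0.151 t 16.38
shift cm [-0.    0.11 -0.02] turn [-0.484  0.002  0.004]
```

apply_moves:
  travel:
    - [0,0.06,0]
    - [0,0,0]
    - [0,0,0]
  turn:
    - [0.06,0,0.004]
    - [0.06,0,0]
    - [0.06,0,0]
  grip: [1,1,1]

```text
t: 16.63
eef_pos: [0.6226, 0.083, 0.0883]
tool_rot: [-0.311, -0.634, -0.31, 0.637]
contact_force: [-0.1, -1.5, -0.9]
gripper_width: 0.155
```

```bash
python3 - <<'E'
from tool import *
plan([.6241,.0824,.0883],0)
E
```

```text
tcp [0.6226 0.083  0.0883] yaw -0.661 goal 0.0 q7 -0.467 down [-0.004 -0.002 -1.   ] f [-0.12 -1.48 -0.9 ] mom [-0.121 -0.012  0.14 ] w 0.155 t 16.63
shift cm [-0.    0.16 -0.04] turn [-0.661  0.003  0.003]
```

apply_moves:
  travel:
    - [0,0.08,0]
    - [0,0,0]
    - [0,0,0]
    - [0,0,0]
  turn:
    - [0.06,0,0.003]
    - [0.06,0,0]
    - [0.06,0,0]
    - [0.06,0,0]
  grip: [1,1,1,1]

```text
t: 16.97
eef_pos: [0.6222, 0.0834, 0.0883]
tool_rot: [-0.234, -0.666, -0.233, 0.669]
contact_force: [-0.4, -0.1, -0.5]
gripper_width: 0.155
```

```bash
python3 - <<'E'
from tool import *
plan([.6241,.0824,.0883],0)
E
```

```text
tcp [0.6222 0.0834 0.0883] yaw -0.897 goal 0.0 q7 -0.658 down [-0.004 -0.003 -1.   ] f [-0.36 -0.08 -0.52] mom [-0.151  0.07   0.142] w 0.155 t 16.97
shift cm [-0.    0.2  -0.09] turn [-0.897  0.004  0.002]
```

apply_moves:
  travel:
    - [0,0,0]
    - [0,0,0]
    - [0,0,0]
  turn:
    - [0.06,0,0]
    - [0.06,0,0]
    - [0.06,0,0]
  grip: [1,1,1]

```text
t: 17.22
eef_pos: [0.622, 0.0837, 0.0883]
tool_rot: [-0.174, -0.684, -0.173, 0.687]
contact_force: [-0.9, 0.7, 1.6]
gripper_width: 0.157
```

```bash
python3 - <<'E'
from tool import *
plan([.6241,.0824,.0883],0)
E
```

```text
tcp [0.622  0.0837 0.0883] yaw -1.074 goal 0.0 q7 -0.8 down [-0.005 -0.003 -1.   ] f [-0.91  0.69  1.64] mom [-0.078  0.018  0.119] w 0.157 t 17.22
shift cm [-0.    0.22 -0.12] turn [-1.074  0.005  0.003]
```

apply_moves:
  travel:
    - [0,0,0]
    - [0,0,0]
    - [0,0,0]
  turn:
    - [0.06,0.005,0.003]
    - [0.06,0,0]
    - [0.06,0,0]
  grip: [1,1,1]

```text
t: 17.47
eef_pos: [0.6216, 0.0842, 0.0883]
tool_rot: [-0.113, -0.698, -0.112, 0.698]
contact_force: [0.2, -0.5, 0.1]
gripper_width: 0.154
```

```bash
python3 - <<'E'
from tool import *
plan([.6241,.0824,.0883],0)
E
```

```text
tcp [0.6216 0.0842 0.0883] yaw -1.251 goal -0.0 q7 -0.942 down [ 0.    -0.002 -1.   ] f [ 0.24 -0.52  0.07] mom [-0.133 -0.012  0.134] w 0.154 t 17.47
shift cm [-0.    0.25 -0.18] turn [-1.251  0.002 -0.002]
```

apply_moves:
  travel:
    - [0,0,0]
    - [0,0,0]
  turn:
    - [0.06,0,0]
    - [0.06,0,0]
  grip: [1,1]

```text
t: 17.63
eef_pos: [0.6216, 0.0844, 0.0882]
tool_rot: [-0.072, -0.703, -0.07, 0.704]
contact_force: [-1.1, -1.2, 0.5]
gripper_width: 0.158
```

apply_moves:
  travel:
    - [0,0,0]
    - [0,0,0]
  turn:
    - [0.06,0,0]
    - [0.06,0,0]
  grip: [1,1]

```text
t: 17.8
eef_pos: [0.6216, 0.0847, 0.0883]
tool_rot: [-0.03, -0.706, -0.029, 0.707]
contact_force: [-1.0, 0.2, 1.3]
gripper_width: 0.159
```

```bash
python3 - <<'E'
from tool import *
plan([.6241,.0824,.0883],0)
im=eyes.read_camera("scene")[:,:,::-1].copy()
cv2.imwrite("pics/c7.png",cv2.convertScaleAbs(crop(im,360,195,70,70,8),alpha=1.4))
E
```

```text
tcp [0.6216 0.0847 0.0883] yaw -1.487 goal 0.0 q7 -1.133 down [-0.001 -0.002 -1.   ] f [-0.99  0.15  1.32] mom [-0.127  0.044  0.192] w 0.159 t 17.8
shift cm [-0.    0.25 -0.23] turn [-1.487e+00  2.000e-03 -1.000e-03]
```

View pics/c7.png

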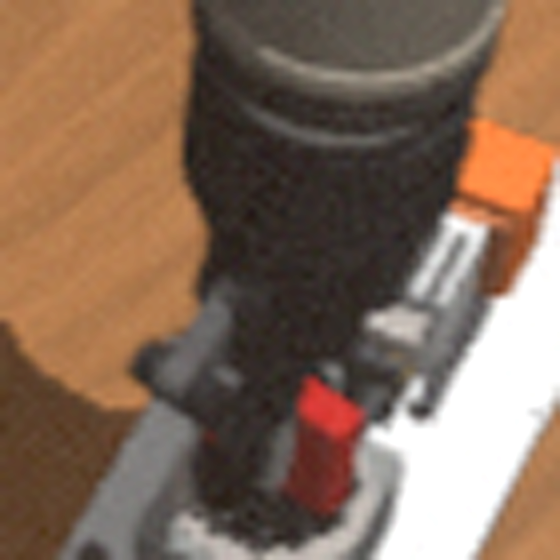

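The jaw has reached the sink and the sink is at the heater (jaw at (400,325), heater at (500,200)). The torque is rising, so I'll take small steps now.

apply_moves:
  travel:
    - [0,0,0]
    - [0,0,0]
  turn:
    - [0.06,0,0]
    - [0.06,0,0]
  grip: [1,1]

```text
t: 18.02
eef_pos: [0.6216, 0.085, 0.0883]
tool_rot: [0.011, -0.707, 0.012, 0.708]
contact_force: [-1.1, 0.1, 0.6]
gripper_width: 0.159
```

```bash
python3 - <<'E'
from tool import *
plan([.6241,.0824,.0883],0)
E
```

```text
tcp [0.6216 0.085  0.0883] yaw -1.604 goal -3.142 q7 -1.229 down [-0.001 -0.001 -1.   ] f [-1.08  0.1   0.6 ] mom [-0.143 -0.024  0.249] w 0.159 t 18.02
shift cm [-0.    0.25 -0.26] turn [ 1.537 -0.    -0.002]
```

apply_moves:
  travel:
    - [0,0,0]
    - [0,0,0]
  turn:
    - [0.06,0,0]
    - [0.06,0,0]
  grip: [1,1]

```text
t: 18.18
eef_pos: [0.6216, 0.0852, 0.0883]
tool_rot: [0.052, -0.704, 0.053, 0.706]
contact_force: [-0.2, -1.3, 0.4]
gripper_width: 0.154
```

```bash
python3 - <<'E'
from tool import *
plan([.6241,.0824,.0883],0)
E
```

```text
tcp [0.6216 0.0852 0.0883] yaw -1.72 goal -3.142 q7 -1.324 down [-0.002 -0.001 -1.   ] f [-0.22 -1.25  0.41] mom [-0.134  0.021  0.232] w 0.154 t 18.18
shift cm [-0.    0.24 -0.29] turn [ 1.421  0.    -0.002]
```

apply_moves:
  travel:
    - [0,0,0]
    - [0,0,0]
  turn:
    - [0.06,0,0]
    - [0.06,0,0]
  grip: [1,1]

```text
t: 18.35
eef_pos: [0.6217, 0.0855, 0.0883]
tool_rot: [0.093, -0.7, 0.094, 0.702]
contact_force: [-1.0, -0.7, 1.0]
gripper_width: 0.154
```

```bash
python3 - <<'E'
from tool import *
plan([.6241,.0824,.0883],0)
E
```

```text
tcp [0.6217 0.0855 0.0883] yaw -1.836 goal -3.142 q7 -1.42 down [-0.002 -0.001 -1.   ] f [-0.97 -0.68  1.04] mom [-0.168  0.106  0.336] w 0.154 t 18.35
shift cm [-0.    0.24 -0.31] turn [ 1.305e+00  1.000e-03 -3.000e-03]
```

apply_moves:
  travel:
    - [0,0,0]
  turn:
    - [0.06,0,0]
  grip: [1]

```text
t: 18.43
eef_pos: [0.6217, 0.0857, 0.0883]
tool_rot: [0.113, -0.697, 0.114, 0.699]
contact_force: [-0.9, -0.4, 0.6]
gripper_width: 0.16
```

```bash
python3 - <<'E'
from tool import *
plan([.6241,.0824,.0883],0)
E
```

```text
tcp [0.6217 0.0857 0.0883] yaw -1.894 goal -3.142 q7 -1.468 down [-0.003 -0.001 -1.   ] f [-0.86 -0.36  0.57] mom [-0.06   0.027  0.303] w 0.16 t 18.43
shift cm [-0.    0.23 -0.33] turn [ 1.247e+00  1.000e-03 -3.000e-03]
```

apply_moves:
  travel:
    - [0,0,0]
  turn:
    - [0.06,0,0]
  grip: [1]

```text
t: 18.52
eef_pos: [0.6218, 0.0858, 0.0883]
tool_rot: [0.134, -0.693, 0.134, 0.695]
contact_force: [-0.3, 0.1, 0.4]
gripper_width: 0.157
```

```bash
python3 - <<'E'
from tool import *
plan([.6241,.0824,.0883],0)
E
```

```text
tcp [0.6218 0.0858 0.0883] yaw -1.952 goal -3.142 q7 -1.516 down [-0.003 -0.001 -1.   ] f [-0.32  0.09  0.4 ] mom [-0.169  0.08   0.193] w 0.157 t 18.52
shift cm [-0.    0.23 -0.34] turn [ 1.189e+00  1.000e-03 -3.000e-03]
```

apply_moves:
  travel:
    - [0,0,0]
  turn:
    - [0.06,0,0]
  grip: [1]

```text
t: 18.6
eef_pos: [0.6218, 0.0859, 0.0883]
tool_rot: [0.154, -0.689, 0.155, 0.691]
contact_force: [0.1, -0.8, 0.8]
gripper_width: 0.156
```

```bash
python3 - <<'E'
from tool import *
plan([.6241,.0824,.0883],0)
E
```

```text
tcp [0.6218 0.0859 0.0883] yaw -2.01 goal -3.142 q7 -1.564 down [-0.003 -0.001 -1.   ] f [ 0.14 -0.75  0.82] mom [-0.172  0.066  0.261] w 0.156 t 18.6
shift cm [-0.    0.22 -0.36] turn [ 1.131e+00  1.000e-03 -3.000e-03]
```

apply_moves:
  travel:
    - [0,0,0]
  turn:
    - [0.06,0,0]
  grip: [1]

```text
t: 18.68
eef_pos: [0.6219, 0.0861, 0.0883]
tool_rot: [0.174, -0.684, 0.174, 0.686]
contact_force: [0.2, -0.6, 1.5]
gripper_width: 0.155
```

```bash
python3 -c "
from tool import *
plan([.6241,.0824,.0883],0)"
```

```text
tcp [0.6219 0.0861 0.0883] yaw -2.068 goal -3.142 q7 -1.612 down [-0.003 -0.001 -1.   ] f [ 0.23 -0.58  1.52] mom [-0.183  0.033  0.219] w 0.155 t 18.68
shift cm [-0.    0.22 -0.37] turn [ 1.073e+00  1.000e-03 -3.000e-03]
```

apply_moves:
  travel:
    - [0,0,0]
  turn:
    - [0.06,0,0]
  grip: [1]

```text
t: 18.77
eef_pos: [0.622, 0.0862, 0.0883]
tool_rot: [0.193, -0.679, 0.194, 0.681]
contact_force: [-0.4, -1.1, 0.1]
gripper_width: 0.155
```

```bash
python3 -c "
from tool import *
plan([.6241,.0824,.0883],0)"
```

```text
tcp [0.622  0.0862 0.0883] yaw -2.126 goal -3.142 q7 -1.661 down [-0.003 -0.    -1.   ] f [-0.35 -1.09  0.14] mom [-0.145 -0.01   0.233] w 0.155 t 18.77
shift cm [-0.    0.21 -0.38] turn [ 1.015e+00  1.000e-03 -3.000e-03]
```

apply_moves:
  travel:
    - [0,0,0]
  turn:
    - [0.06,0,0]
  grip: [1]

```text
t: 18.85
eef_pos: [0.6221, 0.0863, 0.0883]
tool_rot: [0.213, -0.673, 0.214, 0.675]
contact_force: [-1.1, -1.3, 1.2]
gripper_width: 0.153
```

```bash
python3 -c "
from tool import *
plan([.6241,.0824,.0883],0)"
```

```text
tcp [0.6221 0.0863 0.0883] yaw -2.184 goal -3.142 q7 -1.709 down [-0.004 -0.    -1.   ] f [-1.07 -1.28  1.25] mom [-0.232 -0.017  0.271] w 0.153 t 18.85
shift cm [-0.    0.2  -0.39] turn [ 0.957  0.001 -0.004]
```

apply_moves:
  travel:
    - [0,0,0]
  turn:
    - [0.06,0,0]
  grip: [1]

```text
t: 18.93
eef_pos: [0.6222, 0.0864, 0.0883]
tool_rot: [0.232, -0.666, 0.234, 0.669]
contact_force: [-0.9, -0.1, 0.9]
gripper_width: 0.158
```

```bash
python3 -c "
from tool import *
plan([.6241,.0824,.0883],0)"
```

```text
tcp [0.6222 0.0864 0.0883] yaw -2.242 goal -3.142 q7 -1.758 down [-0.004 -0.    -1.   ] f [-0.87 -0.06  0.9 ] mom [-0.073 -0.012  0.176] w 0.158 t 18.93
shift cm [-0.    0.19 -0.4 ] turn [ 0.899  0.002 -0.004]
```

apply_moves:
  travel:
    - [0,0,0]
  turn:
    - [0.06,0,0]
  grip: [1]

```text
t: 19.02
eef_pos: [0.6223, 0.0865, 0.0883]
tool_rot: [0.252, -0.659, 0.253, 0.662]
contact_force: [-0.4, -0.4, 1.4]
gripper_width: 0.156
```

```bash
python3 -c "
from tool import *
plan([.6241,.0824,.0883],0)"
```

```text
tcp [0.6223 0.0865 0.0883] yaw -2.3 goal -3.142 q7 -1.807 down [-0.004 -0.    -1.   ] f [-0.39 -0.39  1.42] mom [-0.21   0.089  0.162] w 0.156 t 19.02
shift cm [ 0.    0.19 -0.41] turn [ 0.841  0.002 -0.004]
```

apply_moves:
  travel:
    - [0,0,0]
  turn:
    - [0.06,0,0]
  grip: [1]

```text
t: 19.1
eef_pos: [0.6224, 0.0866, 0.0883]
tool_rot: [0.271, -0.652, 0.272, 0.654]
contact_force: [0.6, -1.1, 1.3]
gripper_width: 0.158
```

```bash
python3 -c "
from tool import *
plan([.6241,.0824,.0883],0)"
```

```text
tcp [0.6224 0.0866 0.0883] yaw -2.359 goal -3.142 q7 -1.856 down [-0.004  0.    -1.   ] f [ 0.57 -1.11  1.3 ] mom [-0.218 -0.012  0.244] w 0.158 t 19.1
shift cm [-0.    0.17 -0.42] turn [ 0.783  0.002 -0.004]
```

apply_moves:
  travel:
    - [0,0,0]
  turn:
    - [0.06,0,0]
  grip: [1]

```text
t: 19.18
eef_pos: [0.6225, 0.0867, 0.0883]
tool_rot: [0.29, -0.643, 0.291, 0.646]
contact_force: [-0.2, 0.3, 2.1]
gripper_width: 0.162
```

```bash
python3 -c "
from tool import *
plan([.6241,.0824,.0883],0)"
```

```text
tcp [0.6225 0.0867 0.0883] yaw -2.417 goal -3.142 q7 -1.905 down [-0.005  0.    -1.   ] f [-0.21  0.26  2.08] mom [-0.056  0.014  0.271] w 0.162 t 19.18
shift cm [-0.    0.16 -0.43] turn [ 0.725  0.002 -0.004]
```

apply_moves:
  travel:
    - [0,0,0]
  turn:
    - [0.06,0,0]
  grip: [1]

```text
t: 19.27
eef_pos: [0.6226, 0.0868, 0.0883]
tool_rot: [0.308, -0.635, 0.309, 0.638]
contact_force: [-0.4, -0.4, 1.5]
gripper_width: 0.154
```

```bash
python3 -c "
from tool import *
plan([.6241,.0824,.0883],0)"
```

```text
tcp [0.6226 0.0868 0.0883] yaw -2.475 goal -3.142 q7 -1.955 down [-0.005  0.    -1.   ] f [-0.35 -0.38  1.5 ] mom [-0.02   0.05   0.285] w 0.154 t 19.27
shift cm [-0.    0.15 -0.44] turn [ 0.667  0.002 -0.005]
```

apply_moves:
  travel:
    - [0,0,0]
  turn:
    - [0.06,0,0]
  grip: [1]

```text
t: 19.35
eef_pos: [0.6227, 0.0869, 0.0883]
tool_rot: [0.326, -0.625, 0.328, 0.628]
contact_force: [-0.4, -0.4, 0.2]
gripper_width: 0.156
```

```bash
python3 -c "
from tool import *
plan([.6241,.0824,.0883],0)"
```

```text
tcp [0.6227 0.0869 0.0883] yaw -2.533 goal -3.142 q7 -2.004 down [-0.005  0.    -1.   ] f [-0.37 -0.41  0.16] mom [-0.165  0.002  0.288] w 0.156 t 19.35
shift cm [-0.    0.14 -0.45] turn [ 0.609  0.002 -0.005]
```

apply_moves:
  travel:
    - [0,0,0]
  turn:
    - [0.06,0,0]
  grip: [1]

```text
t: 19.43
eef_pos: [0.6228, 0.0869, 0.0883]
tool_rot: [0.344, -0.615, 0.346, 0.619]
contact_force: [-0.6, -0.5, 1.0]
gripper_width: 0.154
```

```bash
python3 -c "
from tool import *
plan([.6241,.0824,.0883],0)"
```

```text
tcp [0.6228 0.0869 0.0883] yaw -2.591 goal -3.142 q7 -2.054 down [-0.005  0.    -1.   ] f [-0.58 -0.52  1.  ] mom [-0.214  0.019  0.305] w 0.154 t 19.43
shift cm [-0.    0.13 -0.45] turn [ 0.551  0.002 -0.005]
```

apply_moves:
  travel:
    - [0,0,0]
  turn:
    - [0.06,0,0]
  grip: [1]

```text
t: 19.52
eef_pos: [0.623, 0.087, 0.0883]
tool_rot: [0.362, -0.605, 0.364, 0.609]
contact_force: [-0.2, -1.6, 1.1]
gripper_width: 0.156
```

```bash
python3 -c "
from tool import *
plan([.6241,.0824,.0883],0)"
```

```text
tcp [0.623  0.087  0.0883] yaw -2.649 goal -3.142 q7 -2.104 down [-0.005  0.    -1.   ] f [-0.17 -1.59  1.09] mom [-0.182 -0.058  0.255] w 0.156 t 19.52
shift cm [-0.    0.12 -0.46] turn [ 0.493  0.002 -0.005]
```

apply_moves:
  travel:
    - [0,0,0]
  turn:
    - [0.06,0,0]
  grip: [1]

```text
t: 19.6
eef_pos: [0.6231, 0.0871, 0.0883]
tool_rot: [0.379, -0.594, 0.381, 0.598]
contact_force: [0.0, -0.3, 1.8]
gripper_width: 0.155
```

```bash
python3 -c "
from tool import *
plan([.6241,.0824,.0883],0)"
```

```text
tcp [0.6231 0.0871 0.0883] yaw -2.707 goal -3.142 q7 -2.154 down [-0.006  0.    -1.   ] f [ 0.   -0.32  1.83] mom [-0.172 -0.073  0.191] w 0.155 t 19.6
shift cm [-0.    0.11 -0.47] turn [ 0.435  0.002 -0.005]
```

apply_moves:
  travel:
    - [0,0,0]
  turn:
    - [0.06,0,0]
  grip: [1]

```text
t: 19.68
eef_pos: [0.6232, 0.0872, 0.0883]
tool_rot: [0.397, -0.583, 0.399, 0.587]
contact_force: [-0.2, -1.0, 1.7]
gripper_width: 0.152
```

```bash
python3 -c "
from tool import *
plan([.6241,.0824,.0883],0)"
```

```text
tcp [0.6232 0.0872 0.0883] yaw -2.765 goal -3.142 q7 -2.205 down [-0.006  0.001 -1.   ] f [-0.18 -1.05  1.74] mom [-0.21   0.041  0.251] w 0.152 t 19.68
shift cm [-0.    0.1  -0.48] turn [ 0.376  0.002 -0.006]
```

```bash
python3 - <<'E'
import numpy as np
y=-np.array([.961,.011*-1+.022,.248,.484,.661,.897,1.074,1.251,1.487,1.604,1.72,1.836,1.894,1.952,2.01,2.068,2.126,2.184,2.242,2.3,2.359,2.417,2.475,2.533,2.591,2.649,2.707,2.765]); y[0]=.961
m=np.array([.145,.144,.148,.169,.14,.142,.119,.134,.192,.249,.232,.336,.303,.193,.261,.219,.233,.271,.176,.162,.244,.271,.285,.288,.305,.255,.191,.251])
for L in (.4,.5,.6):
  r=[]
  for c in np.arange(1.1,1.8,.02):
    t=-y-c; s=t-L
    f=np.where(t<0,.15,np.where(s<0,.15+.13*t/L,.24+.04*np.cos(2*np.pi*s/.52)))
    r.append((np.sqrt(np.mean((f-m)**2)),c,2.765-c-L))
  r.sort(); print(L,np.round(r[:4],3).tolist())
E
```

```text
0.4 [[0.041, 1.56, 0.805], [0.041, 1.54, 0.825], [0.041, 1.58, 0.785], [0.041, 1.52, 0.845]]
0.5 [[0.038, 1.48, 0.785], [0.038, 1.46, 0.805], [0.038, 1.44, 0.825], [0.038, 1.5, 0.765]]
0.6 [[0.036, 1.38, 0.785], [0.036, 1.4, 0.765], [0.036, 1.36, 0.805], [0.037, 1.42, 0.745]]
```

The fit puts the slip at about 0.79 rad, so one full click and part of a second. I'll release and rise.

apply_moves:
  travel:
    - [0,0,0]
    - [0,0,0]
    - [0,0,0]
    - [0,0,0]
    - [0,0,0]
  turn:
    - [0,0,0]
    - [0,0,0]
    - [0,0,0]
    - [0,0,0]
    - [0,0,0]
  grip: [0.8,0.75,0.65,0.55,0.5]

```text
t: 20.1
eef_pos: [0.6231, 0.0883, 0.0872]
tool_rot: [0.392, -0.585, 0.395, 0.59]
contact_force: [-0.6, 0.7, 0.6]
gripper_width: 0.496
```

apply_moves:
  travel:
    - [-0.5,0,0]
    - [-1.5,0,0]
    - [-3,0,0]
    - [-3,0,0]
    - [-3,0,0]
    - [-3,0,0]
    - [-1,0,0]
    - [0,0,0]
  turn:
    - [0,0,0]
    - [0,0,0]
    - [0,0,0]
    - [0,0,0]
    - [0,0,0]
    - [0,0,0]
    - [0,0,0]
    - [0,0,0]
  grip: [0.5,0.5,0.5,0.5,0.5,0.5,0.5,0.5]

```text
t: 20.77
eef_pos: [0.6235, 0.086, 0.2499]
tool_rot: [0.392, -0.585, 0.395, 0.59]
contact_force: [-0.7, -0.1, -0.5]
gripper_width: 0.5
```

```bash
python3 - <<'E'
from tool import *
plan([.6241,.0824,.2],0)
im=eyes.read_camera("scene")[:,:,::-1].copy(); cv2.imwrite("pics/scene9.png",im)
a=cv2.convertScaleAbs(crop(im,370,200,64,64,8),alpha=1.3)
b=cv2.resize(im[130:430,90:490],(683,512))
cv2.imwrite("pics/c8.png",cv2.resize(np.hstack([a,b]),(800,343)))
E
```

```text
tcp [0.6235 0.086  0.2499] yaw -2.75 goal -3.142 q7 -2.312 down [-0.009  0.001 -1.   ] f [-0.65 -0.08 -0.49] mom [-0.041  0.027 -0.003] w 0.5 t 20.77
shift cm [ 4.99  0.05 -0.38] turn [ 0.391  0.003 -0.008]
```

View pics/c8.png

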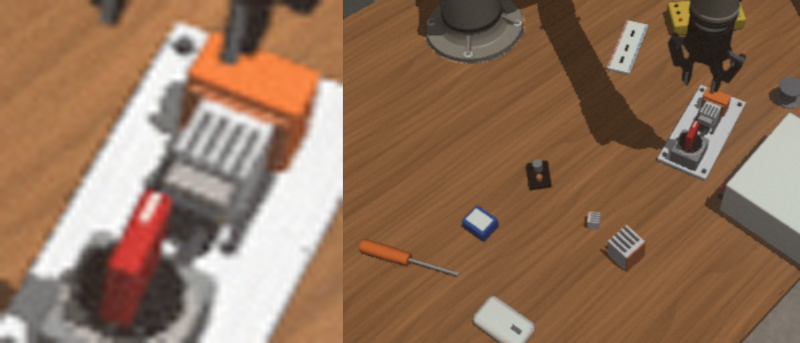

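The sink at (225,140) is clamped flush between the jaw at (200,185) and the heater at (255,80). The knob's white mark now points at the heater, and the bystanders are where they were. Handing in.

```bash
python3 -c "
from station import bot
print(bot.hand_in())"
```

```text
the job is handed in; nothing more can be done
None
```

I stood the middle-sized heat sink on the bed between the rails, copper face towards the heater, and lowered it gently with no measurable contact force. I then turned the knob about 4.1 rad clockwise, let go, raised the gripper clear and handed in at about 21 s.

- **Clamping:** the turning moment stayed at about 0.15 N m while the jaw closed. It then climbed to about 0.3, dipped and peaked again, so the ratchet slipped.
- **Clicks:** I could only judge these from the moment readings. A fit puts the slip at about 0.8 rad, which is one full click and part of a second. The readings are noisy (about ±0.04 N m), so treat that figure as approximate.
- **Final picture:** the sink is upright and held between jaw and heater. The other things on the bench that are in view are where they were; the top camera was not used for this check.
- **Checks that disagreed:** automatic edge fits for the knob's angle were unreliable, so I used hand-picked corners. The two cameras placed the jig about 2 mm apart; the sink still went in between the rails at the first try.

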